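# Load a label roll on the lab's label unwinder

### The arm

A 6-joint arm with a two-finger parallel gripper is mounted at the origin on the work surface. World frame = base frame: x ahead of the robot, y to its left, z up, the work surface at z = 0. Lengths are in mm, angles in rad, forces in N, time in s.
With the tool pointing down it reaches from about 350 to 875 mm from the base axis. Payload 4.2 kg.
Tool frame: the origin (TCP) lies at the very end of the fingers, on their centre line; the grasp point (between the pads) lies 19 mm behind it; z points along the fingers, y is the line along which they close (so a half turn about z gives the same grasp; the last joint's range is limited). The gripper opens to 85 mm and grips with 20 to 120 N. Pads are 22 mm wide; open, the fingers measure 114 mm over their backs; the gripper's body (76 mm by 85 mm) begins 54 mm behind the grasp point. The pads swing forward as they close: fully open they stand 13 mm farther back than shut.
Start: joints at [-0.858, 0.385, 0.008, 0, -1.194, -0.259], TCP at [274.002, -561.714, 231.312] pointing down, gripper open.
Joint ranges: [-3.14, 3.14], [-1.21, 2.06], [-1.07, 1.41], [-3.16, 2.05], [-2.99, -0.16], [-3.1, 3.1]. Speed limits (rad/s): [2.79, 2.79, 3.14, 3.14, 3.14, 3.14].

### API

Orientations are given as a unit quaternion [x, y, z, w].
In Python, from bench import arm gives the robot as it stands.
- The arm moves only by the tool servo_tool, never from a script. Its argument "rows" is a list that holds one entry, the list of rows, each a list of 7 numbers: the finger opening in mm, from 0 to 85.4, then the shift along the tool's x, y, z in mm, then the turn, a rotation vector about the tool's x, y, z in rad. A call has 1 to 10 rows; each row is the pose to reach, as a shift and turn from the pose commanded when the call began, along the tool's axes at that moment; what a row does not reach only later rows make up. A row lasts 1/8 s, in which the tool goes at most 62.5 mm and 10.7 degrees, less where a joint would pass 70% of its speed; a pose out of reach is approached as far as the arm can. A call with a gripper value outside its range is refused whole. The fingers move at their own pace and stop on an object; the grip force is fixed at half the most. Time passes only in rows, so rows that repeat a pose let the fingers close. It gives the time, the measured TCP pose, the force, the opening and the grip force at its end, in the units of the state.
- arm.read_state(): the state, without advancing time (a new reading comes with each control period).
- arm.get_image(name): name is "scene" or "top" or "wrist"; returns the picture (480x640x3 uint8, red, green, blue); there is no depth.
- arm.camera_params(name): a dict with "intrinsics" (3x3 intrinsics, pixels), "D" ([k1, k2, p1, p2, k3] as OpenCV has them; the pictures are not rectified), "R" (3x3) and "t" (3): a world point X has camera coordinates R X + t. Camera axes: x right, y down, z forward; pixel columns grow to the right and rows downward; lengths in mm; the calibration is good to about 2 mm. A picture is of the moment at which its call begins: read the wrist's pose just before it. camera_params takes no time and is no camera call; for the wrist camera it gives the pose at the moment of the call.
- arm.job_done(): hands the job in; it is judged then, once.
The state is a dict: "clock": time; "joints": joint angles; "joint_vel": joint speeds; "joint_efforts": joint torques, N m; "position": TCP position; "ee_rot": TCP orientation; "contact_force": force on the tool from outside, world axes, zero at the start; "wrist_torque": the same for the moment, N m; "gripper_width": finger opening in mm; "grasp_force": force on a finger pad.
Only numpy, scipy, OpenCV 4.12 (cv2) and the standard library are available. Lean on these libraries where they do the work, as an engineer would, in place of code of your own. Each camera call takes 0.05 s, during which the arm holds its last target. There are 200 camera calls.

### The job

Swing the unwinder's retaining arm aside and put the roll of blank labels whose core fits the spindle (the one with the wider hole) onto the spindle; lower it all the way down to the base plate rather than letting it drop. Then swing the retaining arm back over the roll to its stop and let go. Leave the other roll and the tube rack where they are.

Things in the scene. Friction and masses are not known exactly. Their poses are not given: they have to be found in the camera images.
- unwinder: Label unwinder, fixed to the bench. Origin: on the spindle's axis at bench level, z up. Aluminium base plate 10 mm thick, reaching from x = -70 to +135 mm and y = -55 to +55 mm in this frame. Upright steel spindle 22 mm in diameter at the origin, its top 78 mm above the bench (68 mm above the plate), the last 12 mm tapering to 10 mm diameter. Pivot post 20 mm in diameter at x = +95 mm, carrying the retaining arm, whose hub tops out 91 mm above the bench.
- seat (a point): The centre of the spindle's foot, on the top of the base plate (10 mm above the bench): a seated roll's underside rests here. Axes as the unwinder's.
- pivot (a point): The foot of the pivot post on the plate's top, on the vertical axis about which the retaining arm swings. Axes as the unwinder's.
- retainer (a joint): Angle of the retaining arm, rad: 0 = closed, at its stop, the arm pointing from the pivot to the spindle (the unwinder's -x) with its end over the spindle; it grows up to 1.9 as the arm swings clockwise seen from above, so its end goes to the unwinder's +y side. Stays where it is left; light friction (about 0.5 N at the knob). It starts nearly closed and bars the spindle; a roll passes its end once it is beyond about 0.55; from about 1.3 on there is room for a gripper too.
- retainer_knob (a point): Grip point of the black upright knob on the end of the retaining arm, 95 mm from the pivot's axis and 113 mm above the bench. The knob is a cylinder 16 mm in diameter, from 89 to 125 mm above the bench, standing on a round pad 40 mm in diameter and 8 mm thick (81 to 89 mm above the bench). The pad clears the spindle's top by 3 mm and a seated roll by 11 mm. The frame turns with the arm; its -x points from the pivot outward.
- label_roll_center (a point): Centre (half-way up) of the roll to load: white paper labels on a cardboard core, 60 mm in outer diameter, 60 mm tall, with a 26 mm through hole along z. It stands upright on the bench, about 0.12 kg; either end may be down. Which roll stands nearer to the robot changes.
- narrow_roll_center (a point): Centre (half-way up) of the other roll, to be left alone: same outer size, but its hole is only 14 mm and does not fit the spindle.
- tube_rack_center (a point): Point 30 mm above the bench in the middle of a white tube rack, 110 x 190 mm, 64 mm tall with its tubes, a bystander.
There are look-alikes about, which are no part of the job. Leave any pink look-alike of the part that bears label_roll_center alone. Leave any brown look-alike of the unwinder alone.

How it is judged (in metres and radians):
On the way, in this order (a step that is already met when the one before it is completed fails the run):
1. the retaining arm is swung aside (beyond 0.5 rad) (value of joint retainer above 0.5 rad), for 0.2 s.
2. the wide-bored roll is on the spindle, fully down on the plate (horizontal distance between label_roll_center and seat below 0.006 m and z of label_roll_center in the frame of seat below 0.033 m and angle between the z axis of label_roll_center and the z axis of seat, either way round below 0.08 rad), for 0.2 s.
3. the retaining arm is back over the roll, at its stop (below 0.1 rad) (value of joint retainer below 0.1 rad), for 0.2 s.
At the end, for the whole second after the job is handed in: The wide-bored roll stands on the spindle, within 6 mm of its axis, upright within 0.08 rad and within 3 mm of the base plate, at rest; the retaining arm is closed over it to within 0.1 rad of its stop; the other roll and the tube rack are within 30 mm of where they were (all of step 2 and value of joint retainer below 0.1 rad and linear speed of label_roll below 0.02 m/s and distance of each of narrow_roll_center, tube_rack_center from where it was at the start of the episode below 0.03 m); the robot touches nothing.
It fails at once if the roll is let fall down the spindle (falls free of the gripper faster than 0.5 m/s, a drop of over about 13 mm) (horizontal distance between label_roll_center and seat below 0.03 m and linear speed of label_roll above 0.5 m/s and contact force between the fingers and label_roll below 0.05 N).
It fails at once if the other roll is moved by more than 30 mm (distance of narrow_roll_center from where it was at the start of the episode above 0.03 m).
It fails at once if the tube rack is moved by more than 30 mm (distance of tube_rack_center from where it was at the start of the episode above 0.03 m).
It also fails if it takes over 72 s, if anything falls off the work surface, if the arm or the gripper's body presses on something with over 40 N, if the wrist force passes 120 N, or if a joint passes its speed limit or range.

## Working session

There is one attempt and no reset: what is moved stays moved. The work goes in short steps, Python scripts to look and compute and a tool call to move; the robot and the scene stay as the last step left them, time stands still between calls to the robot, and variables do not carry over. Pictures are saved under pics/ and viewed, at most 10 in all, crops included, and the job is handed in when it is done.

Besides the shell and the picture viewer there is one more tool, called after "Request:" as a command line: name --argument value ..., lists and objects as JSON in quotes. servo_tool: Moves the arm, as the interface text tells. Its arguments: {"type":"object","properties":{"rows":{"type":"array"}},"required":["rows"]}

```bash
mkdir -p pics; ls
cat > h.py <<'E'
import numpy as np, cv2
from bench import arm
def grab(n,f=None):
    P=arm.camera_params(n); im=cv2.cvtColor(arm.get_image(n),cv2.COLOR_RGB2BGR)
    if f: cv2.imwrite(f,im)
    return im,P
def ray(P,uv):
    K=np.array(P["intrinsics"],float);R=np.array(P["R"]);t=np.array(P["t"])
    p=cv2.undistortPoints(np.array([[uv]],float),K,np.array(P["D"],float))[0,0]
    d=R.T@np.array([p[0],p[1],1]); return -R.T@t,d/np.linalg.norm(d)
def onz(P,uv,z):
    c,d=ray(P,uv); return c+d*(z-c[2])/d[2]
def tri(rs):
    A=sum(np.eye(3)-np.outer(d,d) for c,d in rs);b=sum((np.eye(3)-np.outer(d,d))@c for c,d in rs)
    return np.linalg.solve(A,b)
def proj(P,X):
    r=cv2.Rodrigues(np.array(P["R"],float))[0]
    return cv2.projectPoints(np.array([X],float),r,np.array(P["t"],float),np.array(P["intrinsics"],float),np.array(P["D"],float))[0][0,0]
E
python3 - <<'E'
from h import *
np.set_printoptions(precision=3,suppress=True)
for n in("scene","top"):
    im,P=grab(n,f"pics/{n}0.png"); print(n,-np.array(P["R"]).T@P["t"],np.array(P["R"])[2])
s=arm.read_state();print(s["position"],s["ee_rot"],s["clock"],s["contact_force"],s["gripper_width"])
E
```

```text
pics
scene [1108.791 -568.46   740.667] [-0.602  0.585 -0.543]
top [ 174.81    92.034 1445.112] [ 0.183  0.013 -0.983]
[ 273.757 -561.27   230.33 ] [-0.225  0.974  0.001 -0.   ] 0.1 [ 0.702  0.197 -0.261] 85.36264633644147
```

View pics/top0.png

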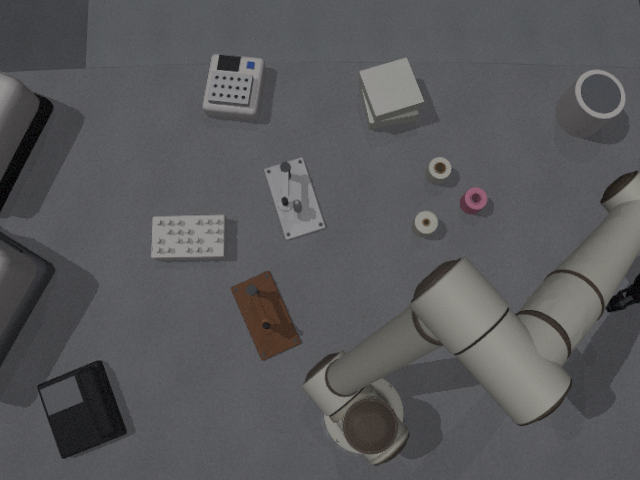

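View pics/scene0.png

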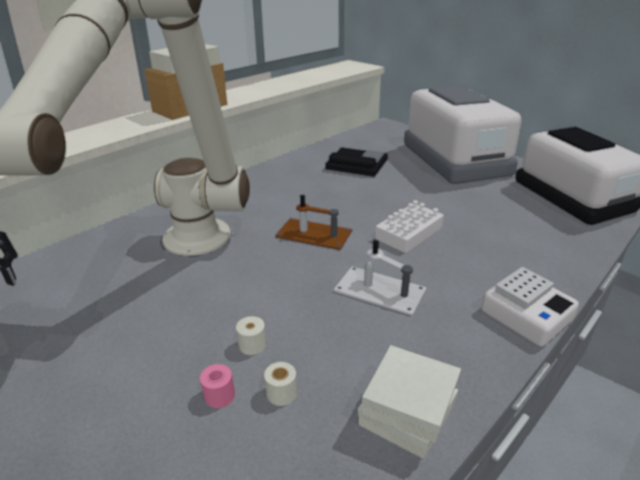

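The top view shows the wide-bored roll at (440,168), the narrow one at (426,223) and the pink one at (475,201). The white unwinder has its plate centre at about (295,198), pivot at (286,167) and knob at (285,201). In the scene view the wide roll is at (281,383) and the unwinder at (381,290), with the black knob at (375,246).

Run:
```python
from h import *
np.set_printoptions(precision=1,suppress=True)
t=cv2.imread("pics/top0.png");s=cv2.imread("pics/scene0.png")
a=cv2.resize(t[150:250,255:335],None,fx=5,fy=5,interpolation=cv2.INTER_CUBIC)
b=cv2.resize(s[230:320,325:435],None,fx=3.5,fy=3.5,interpolation=cv2.INTER_CUBIC)
c=np.zeros((500,790,3),np.uint8);c[:500,:400]=a;c[:b.shape[0],400:400+b.shape[1]]=b
cv2.imwrite("pics/crop.png",c)
PT=arm.camera_params("top");PS=arm.camera_params("scene")
def hole(im,box):
    x0,y0,x1,y1=box;h=cv2.cvtColor(im[y0:y1,x0:x1],cv2.COLOR_BGR2HSV)
    m=cv2.inRange(h,(3,90,20),(25,255,200));M=cv2.moments(m,True);return (x0+M["m10"]/M["m00"],y0+M["m01"]/M["m00"]),M["m00"]
for n,bt,bs in(("wide",(425,155,455,183),(260,358,300,392)),("narrow",(412,208,442,236),(235,315,268,340))):
    (pt,at),(ps,as_)=hole(t,bt),hole(s,bs);print(n,pt,at,ps,as_,tri([ray(PT,pt),ray(PS,ps)]),onz(PT,pt,58),onz(PS,ps,58))
g=cv2.cvtColor(t,cv2.COLOR_BGR2HSV)[150:250,255:335]
m=cv2.inRange(g,(0,0,110),(180,60,255));cs,_=cv2.findContours(m,0,2);k=max(cs,key=cv2.contourArea)
r=cv2.minAreaRect(k);box=cv2.boxPoints(r)+[255,150];w=np.array([onz(PT,p,10) for p in box]);print(box,w,w.mean(0),[np.linalg.norm(w[i]-w[i-1]) for i in range(4)])
```

```text
wide (440.2857142857143, 166.0952380952381) 21.0 (279.6587301587302, 373.25396825396825) 126.0 [ 623.2 -205.1   62.2] [ 625.  -205.5   58. ] [ 619.9 -203.5   58. ]
narrow (425.53846153846155, 221.69230769230768) 13.0 (249.77272727272728, 325.40909090909093) 22.0 [ 476.6 -161.6   58.6] [ 477.2 -161.1   58. ] [ 475.6 -161.8   58. ]
[[262.9 168.4]
 [302.5 156. ]
 [324.9 226.9]
 [285.3 239.4]] [[635.2 261.   10. ]
 [669.7 155.   10. ]
 [474.2  95.1  10. ]
 [441.2 198.4  10. ]] [555.  177.4  10. ] [np.float64(203.84708860157758), np.float64(111.50951516284026), np.float64(204.45575174385536), np.float64(108.49417123616725)]
```

View pics/crop.png

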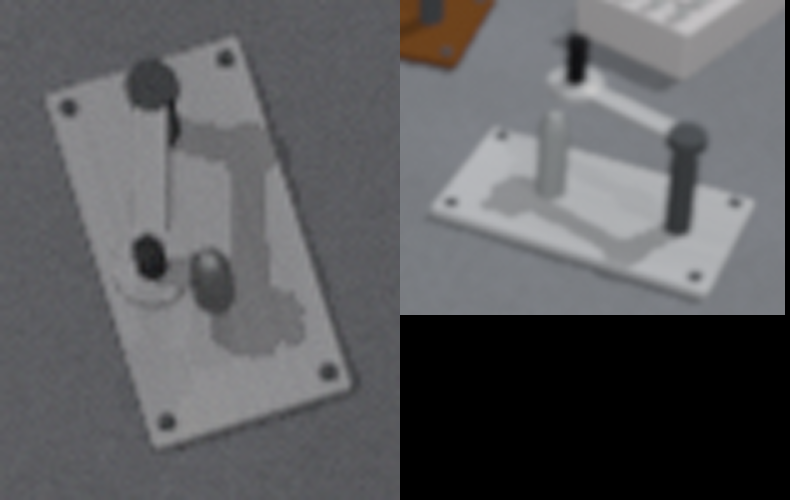

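The zoom shows, in full-picture pixels, these points in the top view: hub at about (285.4,166.6), knob top at (285,198) and spindle top at (296.6,201.6). In the scene view they are hub (407,268.6), knob top (375.6,241) and spindle top (369.3,262).

```bash
cat >> h.py <<'E'
from scipy.spatial.transform import Rotation as Ro
def plan(pos,yaw,s=None):
    "shift and turn (tool axes) to a downward pose with tool x at world angle yaw"
    s=s or arm.read_state(); R0=Ro.from_quat(s["ee_rot"])
    x=np.array([np.cos(yaw),np.sin(yaw),0]);z=np.array([0,0,-1.]);T=Ro.from_matrix(np.c_[x,np.cross(z,x),z])
    return R0.inv().apply(np.array(pos)-s["position"]),(R0.inv()*T).as_rotvec()
def yawnow():
    v=Ro.from_quat(arm.read_state()["ee_rot"]).apply([1,0,0]);return np.arctan2(v[1],v[0])
E
python3 - <<'E'
from h import *
np.set_printoptions(precision=3,suppress=True)
PT=arm.camera_params("top");PS=arm.camera_params("scene")
for n,a,b,z in(("hub",(285.4,166.6),(407,268.6),91),("knobtop",(285,198),(375.6,240.9),125),("spin",(296.6,201.6),(369.3,262),78),("pink",(475.5,198),(217,374),60)):
    print(n,tri([ray(PT,a),ray(PS,b)]),onz(PT,a,z),onz(PS,b,z))
P=arm.camera_params("wrist");s=arm.read_state();R=Ro.from_quat(s["ee_rot"])
C=-np.array(P["R"]).T@P["t"];print("cam in tool",R.inv().apply(C-s["position"]),"cam z in tool",R.inv().apply(np.array(P["R"])[2]),np.array(P["intrinsics"])[0],yawnow())
E
```

```text
hub [614.678 194.856  88.601] [613.665 194.463  91.   ] [616.64  192.348  91.   ]
knobtop [521.8   191.31  125.962] [522.561 191.885 125.   ] [520.568 191.811 125.   ]
spin [525.242 165.95   78.55 ] [525.437 166.035  78.   ] [524.721 166.487  78.   ]
pink [ 539.354 -291.125   61.125] [ 538.934 -292.678   60.   ] [ 539.279 -289.517   60.   ]
cam in tool [  74.411    0.44  -142.623] cam z in tool [-0.296 -0.     0.955] [417.372   0.    317.392] -2.687974520092332
```

Request:
servo_tool --rows '[[[85,-552,566,0,0,0,-2.73],[85,-552,566,0,0,0,-2.73],[85,-552,566,0,0,0,-2.73],[85,-552,566,0,0,0,-2.73],[85,-552,566,0,0,0,-2.73],[85,-552,566,0,0,0,-2.73],[85,-552,566,0,0,0,-2.73],[85,-552,566,0,0,0,-2.73],[85,-552,566,0,0,0,-2.73],[85,-552,566,0,0,0,-2.73]]]'

```text
clock: 1.35
position: [470.0, 33.8, 231.3]
ee_rot: [0.92, -0.392, 0.0, -0.0]
contact_force: [0.4, -0.2, 0.3]
gripper_width: 84.9
grasp_force: 0.0
```

Run:
```python
from h import *
np.set_printoptions(precision=3,suppress=True)
print(arm.read_state()["joints"],yawnow(),*plan([522,191.5,205],0.044))
```

```text
[ 0.418  0.121 -0.353 -0.    -1.097  0.347] -0.8061216138471236 [ -77.809 -146.642   26.31 ] [-0.   -0.   -0.85]
```

Request:
servo_tool --rows '[[[50,-78,-147,26,0,0,-0.85],[50,-78,-147,26,0,0,-0.85],[50,-78,-147,26,0,0,-0.85],[50,-78,-147,26,0,0,-0.85],[50,-78,-147,26,0,0,-0.85],[50,-78,-147,26,0,0,-0.85],[50,-78,-147,26,0,0,-0.85]]]'

```text
clock: 2.22
position: [523.0, 189.2, 205.2]
ee_rot: [1.0, 0.018, -0.0, 0.0]
contact_force: [0.0, -0.2, 0.0]
gripper_width: 49.6
grasp_force: 0.0
```

Run:
```python
from h import *
np.set_printoptions(precision=3,suppress=True)
s=arm.read_state();print(s["joints"],s["position"],yawnow())
im,P=grab("wrist","pics/w1.png")
for n,X in(("knob",(522,191.5,125)),("spin",(524.5,166.8,78)),("hub",(614.7,195.5,91))): print(n,proj(P,X))
```

```text
[ 0.638  0.289 -0.203 -0.    -1.079  0.968] [523.047 189.242 205.15 ] 0.03548650039627759
knob [314.809 244.277]
spin [352.058 218.859]
hub [313.698  73.024]
```

View pics/w1.png

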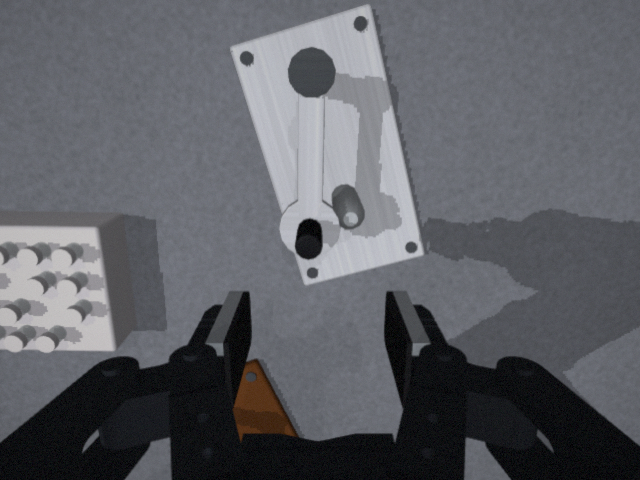

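The wrist view shows the knob top at about (309,239), the spindle top at (350,218) and the hub at (312,72). Each is within a few pixels of prediction, and the tube rack is off to the left.

Run:
```python
from h import *
np.set_printoptions(precision=3,suppress=True)
P=arm.camera_params("wrist");s=arm.read_state()
k=onz(P,(309,239),125);print(k,onz(P,(312,72),91),onz(P,(350,218),78),s["joints"][0])
print(*plan([k[0],k[1],97],0.03))
PT=arm.camera_params("top");print(onz(PT,(225,215),60),onz(PT,(224,257),60))
# arc: knob about pivot by -a from present, tool turning with it
piv=np.array([614.3,195.3]);R0=Ro.from_euler("z",0.03)
```

```text
[525.054 194.866 125.   ] [615.294 196.514  91.   ] [525.098 168.202  78.   ] 0.6384441213374323
[  2.169  -5.55  108.24 ] [0.    0.    0.006]
[495.725 349.964  60.   ] [387.232 349.143  60.   ]
```

Request:
servo_tool --rows '[[[50,1,-4,60,0,0,0],[50,1,-4,90,0,0,0],[50,1,-4,108,0,0,0],[50,1,-4,108,0,0,0],[0,1,-4,108,0,0,0],[0,1,-4,108,0,0,0],[0,1,-4,108,0,0,0],[0,1,-4,108,0,0,0]]]'

```text
clock: 3.28
position: [524.7, 193.9, 98.7]
ee_rot: [1.0, 0.019, 0.001, -0.001]
contact_force: [-1.4, 0.1, 5.1]
gripper_width: 14.5
grasp_force: 58.6
```

Run:
```python
from h import *
np.set_printoptions(precision=3,suppress=True)
s=arm.read_state();p=s["position"];print(p,s["contact_force"],s["gripper_width"],s["grasp_force"],yawnow())
piv=np.array([614.8,195.6]);R0=Ro.from_quat(s["ee_rot"])
r=p[:2]-piv;print(np.linalg.norm(r))
for i in range(1,11):
    a=-0.15*i;q=piv+np.array([[np.cos(a),-np.sin(a)],[np.sin(a),np.cos(a)]])@r
    d=R0.inv().apply([q[0]-p[0],q[1]-p[1],0]);print(i,d,-a)
```

```text
[524.718 193.855  98.682] [-1.401  0.085  5.094] 14.479353628965463 58.59977424144745 0.0374917530321629
90.098806306478
1 [  1.256 -13.444   0.016] 0.15
2 [  4.506 -26.549   0.037] 0.3
3 [  9.678 -39.021   0.061] 0.44999999999999996
4 [ 16.656 -50.58    0.088] 0.6
5 [ 25.283 -60.967   0.117] 0.75
6 [ 35.366 -69.947   0.149] 0.8999999999999999
7 [ 46.677 -77.321   0.181] 1.05
8 [ 58.963 -82.921   0.213] 1.2
9 [ 71.948 -86.622   0.245] 1.3499999999999999
10 [ 85.34  -88.341   0.276] 1.5
```

Request:
servo_tool --rows '[[[0,1.3,-13.4,0,0,0,0.15],[0,4.5,-26.5,0,0,0,0.3],[0,9.7,-39,0,0,0,0.45],[0,16.7,-50.6,0,0,0,0.6],[0,25.3,-61,0,0,0,0.75],[0,35.4,-70,0,0,0,0.9],[0,46.7,-77.3,0,0,0,1.05],[0,59,-83,0,0,0,1.2],[0,65.5,-85,0,0,0,1.28],[0,65.5,-85,0,0,0,1.28]]]'

```text
clock: 4.53
position: [587.5, 281.5, 98.7]
ee_rot: [0.813, -0.582, 0.001, -0.001]
contact_force: [-0.3, 0.5, 4.8]
gripper_width: 14.1
grasp_force: 58.6
```

Request:
servo_tool --rows '[[[60,0,0,0,0,0,0],[60,0,0,0,0,0,0],[60,0,0,0,0,0,0],[60,0,0,-30,0,0,0],[85,0,0,-90,0,0,0],[85,0,0,-120,0,0,0],[85,0,0,-120,0,0,0]]]'

```text
clock: 5.4
position: [587.5, 281.6, 220.8]
ee_rot: [0.813, -0.582, 0.001, -0.003]
contact_force: [-0.3, -0.9, -0.9]
gripper_width: 84.6
grasp_force: 0.0
```

Run:
```python
from h import *
np.set_printoptions(precision=3,suppress=True)
s=arm.read_state();print(s["joints"],s["position"],s["contact_force"],s["gripper_width"],yawnow())
im,P=grab("top","pics/top1.png");c=cv2.resize(im[140:250,240:340],None,fx=5,fy=5);cv2.imwrite("pics/c1.png",c)
for yaw in(-0.5,0,-1,-1.25): print(yaw,*plan([622,-205,215],yaw))
```

```text
[ 0.695  0.433  0.057  0.001 -1.188 -0.367] [587.546 281.632 220.821] [-0.319 -0.923 -0.89 ] 84.62886474568081 -1.2425515703268268
-0.5 [471.656 122.851   2.517] [-0.002  0.    -0.743]
0 [471.656 122.851   2.517] [-0.002 -0.    -1.243]
-1 [471.656 122.851   2.517] [-0.002  0.001 -0.243]
-1.25 [471.656 122.851   2.517] [-0.002  0.001  0.007]
```

View pics/c1.png

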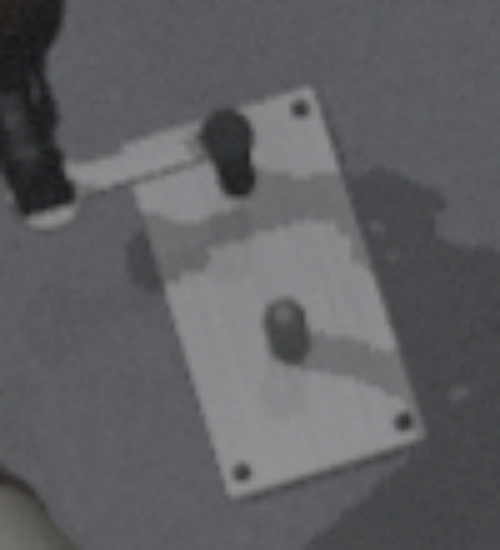

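The arm stands at right angles over the plate's edge (about 1.5 rad): hub (225,135) and pad (45,215) in the crop. The spindle is free at (287,320).

Request:
servo_tool --rows '[[[85,472,123,2,0,0,-1.39],[85,472,123,2,0,0,-1.39],[85,472,123,2,0,0,-1.39],[85,472,123,2,0,0,-1.39],[85,472,123,2,0,0,-1.39],[85,472,123,2,0,0,-1.39],[85,472,123,2,0,0,-1.39],[85,472,123,2,0,0,-1.39],[85,472,123,2,0,0,-1.39],[85,472,123,2,0,0,-1.39]]]'

```text
clock: 6.7
position: [621.1, -205.8, 213.4]
ee_rot: [0.997, 0.073, -0.002, -0.001]
contact_force: [0.8, 0.2, 0.5]
gripper_width: 85.0
grasp_force: 0.0
```

Run:
```python
from h import *
np.set_printoptions(precision=3,suppress=True)
s=arm.read_state();print(s["joints"],s["position"],yawnow())
im,P=grab("wrist","pics/w2.png")
print(proj(P,(622,-205,60)),proj(P,(622,-205,0)))
```

```text
[-0.073  0.448  0.063 -0.001 -1.189  1.79 ] [ 621.113 -205.785  213.399] 0.14527379901154122
[317.668 208.153] [317.678 190.817]
```

View pics/w2.png

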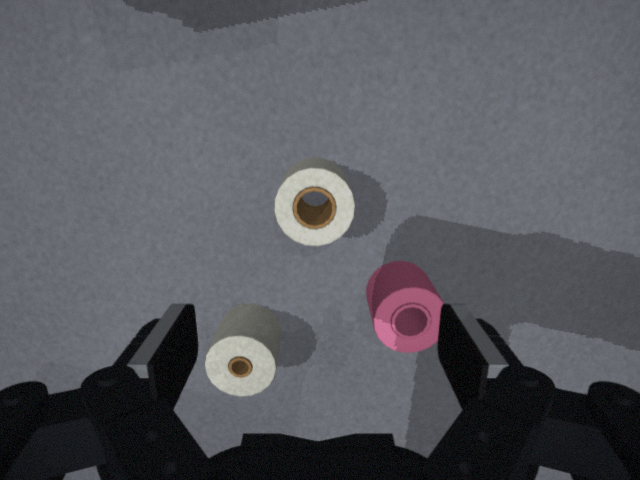

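The wide roll's top is centred at (314,207), with its 26 mm bore clearly larger than the narrow roll's at (240,367). The pink roll is at (408,318). The offset from prediction is about 3 mm.

Request:
servo_tool --rows '[[[85,2,-2.8,60,0,0,0],[85,2,-2.8,110,0,0,0],[85,2,-2.8,150,0,0,0],[85,2,-2.8,180,0,0,0],[85,2,-2.8,197,0,0,0],[85,2,-2.8,197,0,0,0],[50,2,-2.8,197,0,0,0],[50,2,-2.8,197,0,0,0],[50,2,-2.8,197,0,0,0],[50,2,-2.8,197,0,0,0]]]'

```text
clock: 8.0
position: [625.1, -202.7, 20.5]
ee_rot: [0.997, 0.074, 0.002, 0.0]
contact_force: [0.3, 1.3, 6.0]
gripper_width: 57.9
grasp_force: 64.4
```

Request:
servo_tool --rows '[[[50,0,0,-20,0,0,0],[50,0,0,-60,0,0,0],[50,0,0,-110,0,0,0],[50,0,0,-130,0,0,0],[50,0,0,-130,0,0,0]]]'

```text
clock: 8.62
position: [624.0, -202.7, 150.0]
ee_rot: [0.997, 0.073, 0.002, 0.0]
contact_force: [0.5, 0.1, -2.6]
gripper_width: 57.9
grasp_force: 64.1
```

Run:
```python
from h import *
np.set_printoptions(precision=3,suppress=True)
s=arm.read_state();print(s["joints"],s["position"],yawnow(),s["contact_force"],s["gripper_width"],s["grasp_force"])
im,P=grab("wrist","pics/w3.png")
h=cv2.cvtColor(im,cv2.COLOR_BGR2HSV);m=cv2.inRange(h,(3,90,20),(25,255,200));cs,_=cv2.findContours(m[150:450],0,2)
print([(cv2.minEnclosingCircle(c)) for c in cs if cv2.contourArea(c)>100])
print(*plan([524.8,167,146],0.3))
```

```text
[-0.068  0.497 -0.023 -0.    -1.048  1.786] [ 624.034 -202.702  150.031] 0.14672995000759528 [ 0.461  0.141 -2.62 ] 57.86324495998704 64.08638438300613
[((229.5, 278.0), 11.884963989257812), ((317.10577392578125, 231.5), 53.153282165527344)]
[ -43.188 -379.744    2.341] [-0.001 -0.    -0.154]
```

View pics/w3.png

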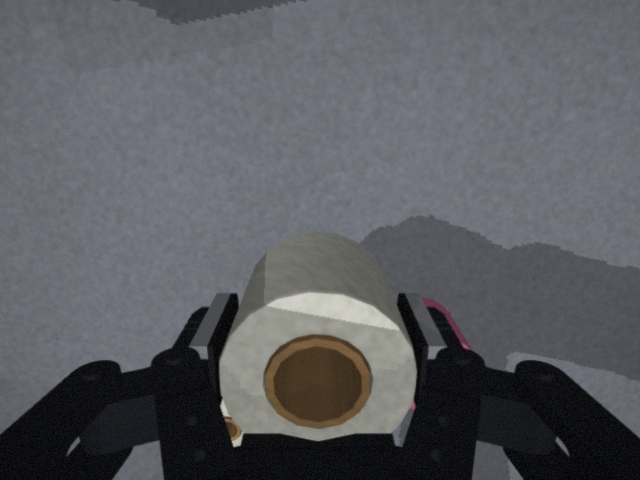

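The roll is held upright, with its bore centred at about (318,381) and level between the pads.

Run:
```python
from h import *
np.set_printoptions(precision=3,suppress=True)
s=arm.read_state();P=arm.camera_params("wrist")
o=onz(P,(318,381),s["position"][2]+39.5)-s["position"]
R=Ro.from_quat(s["ee_rot"]);ot=R.inv().apply(o);print("roll in tool",ot)
T=Ro.from_euler("z",.3).as_matrix()@np.diag([1,-1,-1.])
g=T@np.array([ot[0],ot[1],0]);print(*plan([524.8-g[0],167-g[1],146],0.3))
```

```text
roll in tool [ -1.282  -0.578 -39.5  ]
[ -41.833 -379.369    2.34 ] [-0.001 -0.    -0.154]
```

Request:
servo_tool --rows '[[[50,-42,-379.5,2,0,0,-0.154],[50,-42,-379.5,2,0,0,-0.154],[50,-42,-379.5,2,0,0,-0.154],[50,-42,-379.5,2,0,0,-0.154],[50,-42,-379.5,2,0,0,-0.154],[50,-42,-379.5,2,0,0,-0.154],[50,-42,-379.5,2,0,0,-0.154],[50,-42,-379.5,2,0,0,-0.154],[50,-42,-379.5,2,0,0,-0.154]]]'

```text
clock: 9.8
position: [526.1, 165.2, 145.4]
ee_rot: [0.989, 0.149, -0.001, 0.0]
contact_force: [-0.6, 0.3, -1.6]
gripper_width: 58.2
grasp_force: 64.5
```

Run:
```python
from h import *
np.set_printoptions(precision=3,suppress=True)
s=arm.read_state();print(s["position"],yawnow(),s["contact_force"],s["gripper_width"])
o=Ro.from_quat(s["ee_rot"]).apply([-1.3,-.6,0]);print("roll",s["position"]+o)
a,PT=grab("top","pics/top2.png");b,PS=grab("scene","pics/scene2.png");w,P=grab("wrist","pics/w4.png")
print(onz(P,(318,381),s["position"][2]+39.5))
c=np.zeros((500,790,3),np.uint8)
c[:,:395]=cv2.resize(a[150:250,255:334],None,fx=5,fy=5);c[:,395:]=cv2.resize(b[190:315,325:424],(395,500))
cv2.imwrite("pics/c2.png",c)
```

```text
[526.09  165.246 145.413] 0.2993991688204874 [-0.603  0.285 -1.647] 58.24260634004694
roll [524.671 165.436 145.415]
[524.9   165.146 184.913]
```

View pics/w4.png

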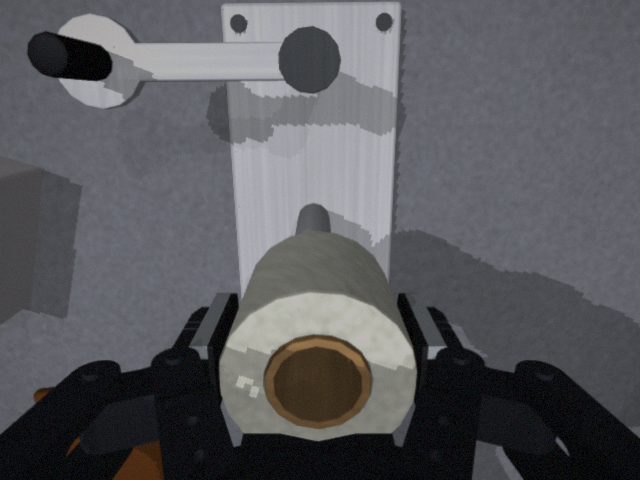

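The roll hangs in front of the spindle, whose shaft shows just above it, centred at about (314,215). The hub is at (309.5,60) and the retainer is fully aside with its knob at the top left.

Run:
```python
from h import *
np.set_printoptions(precision=1,suppress=True)
P=arm.camera_params("wrist")
for y in(165.2,166.5,168): print(y,[proj(P,(524.8,y,z)) for z in(10,25,40)])
hub=onz(P,(309.5,60),91);print("hub",hub)
for a in(.30,.308):print(hub[:2]-95*np.array([np.cos(a),np.sin(a)]))
w=cv2.imread("pics/w4.png");g=cv2.cvtColor(w,cv2.COLOR_BGR2GRAY)
for r in(210,216,222):print(r,g[r,290:340:2])
```

```text
165.2 [array([317.5, 218.8]), array([317.6, 225. ]), array([317.6, 231.9])]
166.5 [array([315.8, 218.3]), array([315.7, 224.4]), array([315.6, 231.3])]
168 [array([313.7, 217.6]), array([313.5, 223.8]), array([313.3, 230.6])]
hub [615.1 196.9  91. ]
[524.4 168.8]
[524.6 168.1]
210 [166 169 169 168 172 120  84  89  91  88  87  89  81  79  80  75  69  71
  94 150 164 165 174 171 170]
216 [166 167 172 172 126  85  89  87  92  90  90  86  85  80  81  77  74  71
  71  82 128 131 131 131 131]
222 [167 168 164 152  90  89  91  89  94  93  92  91  85  83  81  76  74  70
  72  70 120 130 135 133 127]
```

Request:
servo_tool --rows '[[[50,0.7,-2.5,20,0,0,0],[50,0.7,-2.5,38,0,0,0],[50,0.7,-2.5,44,0,0,0],[50,0.7,-2.5,50,0,0,0],[50,0.7,-2.5,56,0,0,0],[50,0.7,-2.5,62,0,0,0],[50,0.7,-2.5,66,0,0,0],[50,0.7,-2.5,66,0,0,0]]]'

```text
clock: 10.95
position: [526.1, 169.3, 80.0]
ee_rot: [0.989, 0.15, -0.0, 0.0]
contact_force: [0.2, -0.7, -1.4]
gripper_width: 58.3
grasp_force: 64.5
```

Request:
servo_tool --rows '[[[50,0,0,8,0,0,0],[50,0,0,16,0,0,0],[50,0,0,24,0,0,0],[50,0,0,31,0,0,0],[50,0,0,37,0,0,0],[50,0,0,42,0,0,0],[50,0,0,45,0,0,0],[50,0,0,45,0,0,0]]]'

```text
clock: 11.95
position: [526.2, 169.2, 35.2]
ee_rot: [0.989, 0.15, -0.0, 0.0]
contact_force: [0.2, 0.0, -1.9]
gripper_width: 58.2
grasp_force: 64.5
```

Request:
servo_tool --rows '[[[50,0,0,2,0,0,0],[50,0,0,3,0,0,0],[50,0,0,4,0,0,0],[50,0,0,5,0,0,0],[50,0,0,5,0,0,0]]]'

```text
clock: 12.58
position: [526.3, 169.3, 30.5]
ee_rot: [0.989, 0.15, 0.0, 0.0]
contact_force: [-0.4, -0.4, 0.7]
gripper_width: 58.2
grasp_force: 64.8
```

Force has just begun to turn up, so I go a little further to be sure of contact.

Request:
servo_tool --rows '[[[50,0,0,1,0,0,0],[50,0,0,2,0,0,0],[50,0,0,2.5,0,0,0],[50,0,0,2.5,0,0,0]]]'

```text
clock: 13.08
position: [526.4, 169.4, 30.4]
ee_rot: [0.989, 0.151, 0.0, 0.0]
contact_force: [-4.8, -1.9, 15.0]
gripper_width: 58.5
grasp_force: 66.0
```

Request:
servo_tool --rows '[[[70,0,0,-1,0,0,0],[85,0,0,-1,0,0,0],[85,0,0,-1,0,0,0],[85,0,0,-1,0,0,0],[85,0,0,-20,0,0,0],[85,0,0,-60,0,0,0],[85,0,0,-110,0,0,0],[85,0,0,-150,0,0,0],[85,0,0,-180,0,0,0],[85,0,0,-180,0,0,0]]]'

```text
clock: 14.32
position: [527.5, 170.0, 210.5]
ee_rot: [0.989, 0.15, 0.003, -0.001]
contact_force: [-0.2, -0.6, 0.4]
gripper_width: 84.6
grasp_force: 0.0
```

Run:
```python
from h import *
np.set_printoptions(precision=3,suppress=True)
s=arm.read_state();print(s["joints"],s["position"],yawnow(),s["contact_force"],s["gripper_width"])
im,P=grab("wrist","pics/w5.png");b,PS=grab("scene","pics/scene3.png")
c=np.zeros((480,790,3),np.uint8);c[:,:400]=im[:,120:520];c[:,400:]=cv2.resize(b[215:325,330:420],(390,480));cv2.imwrite("pics/c3.png",c)
print(proj(P,(524.6,167.8,70)),proj(P,(524.6,167.8,78)))
# knob guess from pivot, angle found from release pose; pose that held it was (587.5,281.5), yaw -1.2426
print(*plan([587.5,281.5,210],-1.2426))
```

```text
[ 0.604  0.278 -0.204  0.001 -1.083  1.268] [527.483 169.959 210.525] 0.3014747423920919 [-0.206 -0.603  0.371] 84.59245151055178
[320.102 220.68 ] [320.163 223.834]
[ 92.323 -89.017  -2.9  ] [0.001 0.001 1.543]
```

View pics/c3.png

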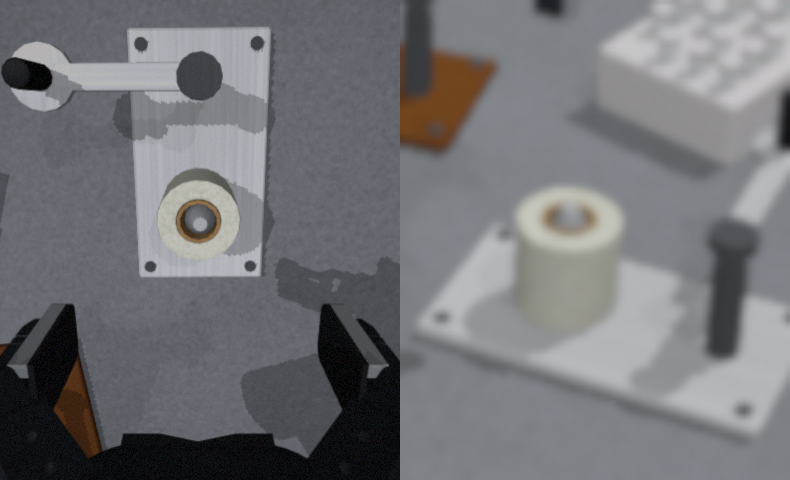

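The roll is down on the plate with the spindle tip in its bore, and the retainer is still fully aside. Next I fetch the knob again, at the pose where it was released.

Request:
servo_tool --rows '[[[50,92.5,-89,0,0,0,1.543],[50,92.5,-89,0,0,0,1.543],[50,92.5,-89,0,0,0,1.543],[50,92.5,-89,0,0,0,1.543],[50,92.5,-89,0,0,0,1.543],[50,92.5,-89,0,0,0,1.543],[50,92.5,-89,0,0,0,1.543],[50,92.5,-89,0,0,0,1.543],[50,92.5,-89,0,0,0,1.543],[50,92.5,-89,0,0,0,1.543]]]'

```text
clock: 15.68
position: [587.5, 281.3, 205.7]
ee_rot: [0.813, -0.582, -0.001, 0.002]
contact_force: [0.2, 0.6, -0.4]
gripper_width: 50.1
grasp_force: 0.0
```

Run:
```python
from h import *
np.set_printoptions(precision=3,suppress=True)
s=arm.read_state();print(s["gripper_width"],yawnow(),*plan([587.5,281.5,98.5],-1.2426))
```

```text
50.12239577113556 -1.2414327688793194 [ -0.302  -0.418 107.186] [ 0.004 -0.001  0.001]
```

Request:
servo_tool --rows '[[[50,-3,0,50,0,0,0],[50,-3,0,90,0,0,0],[50,-3,0,107,0,0,0],[50,-3,0,107,0,0,0],[0,-3,0,107,0,0,0],[0,-3,0,107,0,0,0],[0,-3,0,107,0,0,0],[0,-3,0,107,0,0,0]]]'

```text
clock: 16.68
position: [588.1, 285.2, 102.9]
ee_rot: [0.813, -0.582, 0.001, -0.002]
contact_force: [-0.6, 0.2, 6.2]
gripper_width: 13.8
grasp_force: 58.6
```

Run:
```python
from h import *
np.set_printoptions(precision=2,suppress=True)
s=arm.read_state();p=s["position"];print(p,s["contact_force"],s["gripper_width"],s["grasp_force"],yawnow())
piv=np.array([614.8,195.9]);R0=Ro.from_quat(s["ee_rot"]);r=p[:2]-piv
print(np.linalg.norm(r),np.arctan2(r[1],r[0]),"to close",np.arctan2(167.6-piv[1],524.6-piv[0])+2*np.pi-np.arctan2(r[1],r[0]))
for a in np.r_[np.arange(.15,1.5,.15),1.42,1.48,1.54,1.58]:
    q=piv+np.array([[np.cos(a),-np.sin(a)],[np.sin(a),np.cos(a)]])@r
    print(a,R0.inv().apply([q[0]-p[0],q[1]-p[1],0]))
```

```text
[588.12 285.2  102.88] [-0.62  0.17  6.18] 13.780988103742658 58.60457897186279 -1.241354965255187
93.20073762196903 1.8610862769137224 to close 1.5845271062398423
0.15 [ 0.5  13.96 -0.05]
0.3 [ 3.08 27.68 -0.1 ]
0.44999999999999996 [ 7.68 40.87 -0.15]
0.6 [14.21 53.22 -0.2 ]
0.75 [22.5  64.46 -0.24]
0.9 [32.38 74.33 -0.28]
1.0499999999999998 [43.63 82.61 -0.32]
1.2 [55.98 89.13 -0.35]
1.3499999999999999 [69.17 93.72 -0.37]
1.4999999999999998 [82.9  96.29 -0.39]
1.42 [75.53 95.17 -0.38]
1.48 [81.05 96.06 -0.39]
1.54 [86.62 96.62 -0.4 ]
1.58 [90.34 96.81 -0.4 ]
```

Request:
servo_tool --rows '[[[0,0.5,14,0,0,0,-0.15],[0,3,27.7,0,0,0,-0.3],[0,7.7,40.9,0,0,0,-0.45],[0,14.2,53.2,0,0,0,-0.6],[0,22.5,64.5,0,0,0,-0.75],[0,32.4,74.3,0,0,0,-0.9],[0,43.6,82.6,0,0,0,-1.05],[0,56,89.1,0,0,0,-1.2],[0,69.2,93.7,0,0,0,-1.35],[0,75.5,95.2,0,0,0,-1.42]]]'

```text
clock: 17.92
position: [522.3, 182.6, 102.8]
ee_rot: [0.996, 0.091, 0.002, -0.001]
contact_force: [-2.4, 0.2, 8.0]
gripper_width: 13.7
grasp_force: 58.9
```

Run:
```python
from h import *
np.set_printoptions(precision=2,suppress=True)
s=arm.read_state();p=s["position"];print(p,s["contact_force"],s["gripper_width"],yawnow())
piv=np.array([614.8,195.9]);R0=Ro.from_quat(s["ee_rot"]);r=p[:2]-piv
print(np.linalg.norm(r),"to close",np.arctan2(167.6-piv[1],524.6-piv[0])+2*np.pi-np.arctan2(r[1],r[0])%(2*np.pi))
for a in(.05,.1,.14,.17,.2):
    q=piv+np.array([[np.cos(a),-np.sin(a)],[np.sin(a),np.cos(a)]])@r
    print(a,R0.inv().apply([q[0]-p[0],q[1]-p[1],0]))
```

```text
[522.32 182.59 102.81] [-2.36  0.21  8.03] 13.698467511050934 0.18171646068827613
93.4304610407604 to close 0.16105460450561626
0.05 [-0.06  4.67 -0.01]
0.1 [ 0.11  9.34 -0.01]
0.14 [ 0.41 13.06 -0.01]
0.17 [ 0.73 15.85 -0.02]
0.2 [ 1.14 18.62 -0.02]
```

Request:
servo_tool --rows '[[[0,0,4.7,0,0,0,-0.05],[0,0.1,9.3,0,0,0,-0.1],[0,0.4,13,0,0,0,-0.14],[0,0.6,15,0,0,0,-0.16],[0,0.6,15,0,0,0,-0.16]]]'

```text
clock: 18.55
position: [525.7, 168.1, 102.8]
ee_rot: [0.986, 0.169, 0.002, -0.0]
contact_force: [-1.8, 0.2, 8.2]
gripper_width: 14.0
grasp_force: 58.9
```

Nearly there with no stop force yet, so I nudge a bit further until the stop is felt.

Request:
servo_tool --rows '[[[0,0,1,0,0,0,-0.01],[0,0.1,2,0,0,0,-0.02],[0,0.1,3,0,0,0,-0.03],[0,0.1,3,0,0,0,-0.03]]]'

```text
clock: 19.05
position: [525.8, 167.8, 102.8]
ee_rot: [0.983, 0.183, 0.002, -0.002]
contact_force: [-7.2, 9.1, 9.6]
gripper_width: 13.5
grasp_force: 59.2
```

Stop reached (9 N, no further motion). Back off 2 mm before opening, then retreat.

Request:
servo_tool --rows '[[[0,0,-2,0,0,0,0.02],[50,0,-2,0,0,0,0.02],[50,0,-2,0,0,0,0.02],[50,0,-2,0,0,0,0.02],[50,0,-2,-20,0,0,0.02],[50,0,-2,-70,0,0,0.02],[50,0,-2,-110,0,0,0.02],[50,0,-2,-110,0,0,0.02]]]'

```text
clock: 20.05
position: [527.0, 167.5, 214.5]
ee_rot: [0.985, 0.173, 0.004, -0.001]
contact_force: [-0.2, -0.6, -0.8]
gripper_width: 50.1
grasp_force: 0.0
```

Run:
```python
from h import *
np.set_printoptions(precision=3,suppress=True)
s=arm.read_state();print(s["position"],s["contact_force"],s["gripper_width"])
im,P=grab("wrist","pics/w6.png");b,PS=grab("scene","pics/scene4.png")
c=np.zeros((480,790,3),np.uint8);c[:,:400]=im[:,120:520];c[:,400:]=cv2.resize(b[215:325,330:420],(390,480));cv2.imwrite("pics/c4.png",c)
m=cv2.inRange(im[150:300,220:420],(0,0,0),(45,45,45));cs,_=cv2.findContours(m,0,2);print([cv2.boundingRect(k) for k in cs if cv2.contourArea(k)>80])
print(proj(P,(524.6,167.8,125)),proj(P,(615,196.5,91)))
```

```text
[526.984 167.5   214.464] [-0.156 -0.63  -0.793] 50.1081518341987
[(84, 66, 25, 37)]
[316.523 242.442] [323.15   74.754]
```

View pics/c4.png

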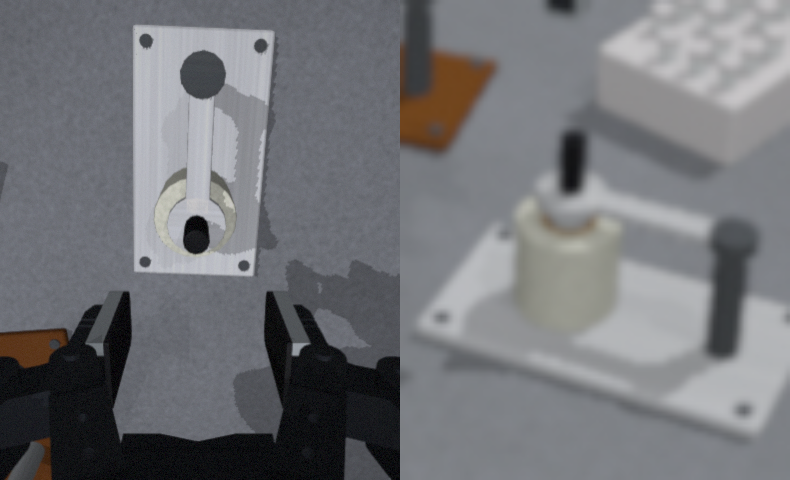

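The knob's top is at (316,242), just where the spindle axis predicts (316.5,242.4). The arm lies along the plate over the seated roll, and the gripper is clear.

```bash
python3 -c "
from bench import arm
print(arm.job_done())"
```

```text
the job is handed in; nothing more can be done
None
```

I loaded the wide-bored roll onto the spindle, lowered it to the base plate, swung the retaining arm back to its stop, and handed the job in at about 20 s; no verdict came back.

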